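Stir the drying beads

TASK

Take the black-handled stirring rod out of its funnel-topped holder, lower it to near the floor of the steel pan and stir the chunky beads round with at least three full circles, anticlockwise as seen from above, about half-way between the centre of the pan and its wall. Then stand the rod back in its holder, fully down. Keep all the beads in the pan and do not shove the pan across the bench.

Things in the scene. Friction and masses are not known exactly. Their poses are not given: they have to be found in the camera images.
- rod: Stirring rod, 155 mm long: a round steel shaft 12 mm in diameter with a round black plastic grip, 20 mm in diameter, on its top 55 mm (straight part 106 to 148 mm above the foot). It stands upright in the holder at the start. Origin: centre of the flat foot, whose edge is tapered; z runs along the rod up to the grip. 80 g, give or take a third.
- holder: Aluminium rod holder fixed to the bench: flat round flange 72 mm across with a short tube that widens to a funnel. Origin: centre of the underside, z up. The funnel's mouth, 46 mm wide inside, is 74 mm above the bench; it narrows down to the tube, 19 mm wide inside, at 46 mm; the tube's floor, on which the rod's foot rests, is 6 mm above the bench. It may stand to the left or to the right of the pan.
- pan: Low round open steel pan holding the beads, 110 mm across, rim 38 mm above the bench, wall 3 mm, inside about 104 mm wide, floor 4 mm thick. Loose, about 1.2 kg. Origin: centre of the underside, z up.
- bead_1: One of six alike chunky white ceramic beads, barrels 16 mm in diameter and 15 mm tall, 10 g, lying loose in one layer on the pan's floor, at first evenly round the pan, 20 to 38 mm from its centre, which is clear. Origin: its centre.
- bead_2: One of six alike chunky white ceramic beads, barrels 16 mm in diameter and 15 mm tall, 10 g, lying loose in one layer on the pan's floor, at first evenly round the pan, 20 to 38 mm from its centre, which is clear. Origin: its centre.
- bead_3: One of six alike chunky white ceramic beads, barrels 16 mm in diameter and 15 mm tall, 10 g, lying loose in one layer on the pan's floor, at first evenly round the pan, 20 to 38 mm from its centre, which is clear. Origin: its centre.
- bead_4: One of six alike chunky white ceramic beads, barrels 16 mm in diameter and 15 mm tall, 10 g, lying loose in one layer on the pan's floor, at first evenly round the pan, 20 to 38 mm from its centre, which is clear. Origin: its centre.
- bead_5: One of six alike chunky white ceramic beads, barrels 16 mm in diameter and 15 mm tall, 10 g, lying loose in one layer on the pan's floor, at first evenly round the pan, 20 to 38 mm from its centre, which is clear. Origin: its centre.
- bead_6: One of six alike chunky white ceramic beads, barrels 16 mm in diameter and 15 mm tall, 10 g, lying loose in one layer on the pan's floor, at first evenly round the pan, 20 to 38 mm from its centre, which is clear. Origin: its centre.

How it is judged (in metres and radians):
On the way, in this order (a step that is already met when the one before it is completed fails the run):
1. the rod is lifted clear of its holder (z of rod in the frame of holder above 0.075 m), for 0.1 s.
2. held and down among the beads, the rod's foot passes through the first third of the pan, round 1 (z of rod in the frame of pan below 0.016 m and horizontal distance between rod and pan below 0.052 m and angle between rod's own z axis and vertical below 0.5 rad and contact force between the fingers and rod above 0.5 N and x of rod in the frame of pan above 0.008 m), for 0.05 s.
3. held and down among the beads, the rod's foot passes through the second third of the pan, round 1 (z of rod in the frame of pan below 0.016 m and horizontal distance between rod and pan below 0.052 m and angle between rod's own z axis and vertical below 0.5 rad and contact force between the fingers and rod above 0.5 N and x of rod in the frame of pan below 0 m and y of rod in the frame of pan above 0.006 m), for 0.05 s.
4. held and down among the beads, the rod's foot passes through the last third of the pan, round 1 (z of rod in the frame of pan below 0.016 m and horizontal distance between rod and pan below 0.052 m and angle between rod's own z axis and vertical below 0.5 rad and contact force between the fingers and rod above 0.5 N and x of rod in the frame of pan below 0 m and y of rod in the frame of pan below -0.006 m), for 0.05 s.
5. held and down among the beads, the rod's foot passes through the first third of the pan, round 2 (all of step 2), for 0.05 s.
6. held and down among the beads, the rod's foot passes through the second third of the pan, round 2 (all of step 3), for 0.05 s.
7. held and down among the beads, the rod's foot passes through the last third of the pan, round 2 (all of step 4), for 0.05 s.
At the end, for the whole second after the job is handed in: Rod released and still in its holder, foot within 10 mm of its axis and under 12 mm above its underside, tilt under 0.25 rad; at least three beads over 10 mm from where they started; all six in the pan, which is level (0.1 rad) and under 50 mm from its start (horizontal distance between rod and holder below 0.01 m and z of rod in the frame of holder below 0.012 m and angle between rod's own z axis and vertical below 0.25 rad and linear speed of rod below 0.03 m/s and (distance of each of bead_1, bead_2, bead_3 from where it was at the start of the episode above 0.01 m or distance of each of bead_1, bead_2, bead_4 from where it was at the start of the episode above 0.01 m or distance of each of bead_1, bead_2, bead_5 from where it was at the start of the episode above 0.01 m or distance of each of bead_1, bead_2, bead_6 from where it was at the start of the episode above 0.01 m or distance of each of bead_1, bead_3, bead_4 from where it was at the start of the episode above 0.01 m or distance of each of bead_1, bead_3, bead_5 from where it was at the start of the episode above 0.01 m or distance of each of bead_1, bead_3, bead_6 from where it was at the start of the episode above 0.01 m or distance of each of bead_1, bead_4, bead_5 from where it was at the start of the episode above 0.01 m or distance of each of bead_1, bead_4, bead_6 from where it was at the start of the episode above 0.01 m or distance of each of bead_1, bead_5, bead_6 from where it was at the start of the episode above 0.01 m or distance of each of bead_2, bead_3, bead_4 from where it was at the start of the episode above 0.01 m or distance of each of bead_2, bead_3, bead_5 from where it was at the start of the episode above 0.01 m or distance of each of bead_2, bead_3, bead_6 from where it was at the start of the episode above 0.01 m or distance of each of bead_2, bead_4, bead_5 from where it was at the start of the episode above 0.01 m or distance of each of bead_2, bead_4, bead_6 from where it was at the start of the episode above 0.01 m or distance of each of bead_2, bead_5, bead_6 from where it was at the start of the episode above 0.01 m or distance of each of bead_3, bead_4, bead_5 from where it was at the start of the episode above 0.01 m or distance of each of bead_3, bead_4, bead_6 from where it was at the start of the episode above 0.01 m or distance of each of bead_3, bead_5, bead_6 from where it was at the start of the episode above 0.01 m or distance of each of bead_4, bead_5, bead_6 from where it was at the start of the episode above 0.01 m) and horizontal distance between each of bead_1, bead_2, bead_3, bead_4, bead_5, bead_6 and pan below 0.055 m and z of each of bead_1, bead_2, bead_3, bead_4, bead_5, bead_6 in the frame of pan below 0.04 m and angle between pan's own z axis and vertical below 0.1 rad and distance of pan from where it was at the start of the episode below 0.05 m); the robot touches nothing.
It fails at once if a bead is thrown out of the pan (horizontal distance between any of bead_1, bead_2, bead_3, bead_4, bead_5, bead_6 and pan above 0.065 m).
It fails at once if the pan is shoved more than 50 mm or tipped (distance of pan from where it was at the start of the episode above 0.05 m or angle between pan's own z axis and vertical above 0.3 rad).
It also fails if it takes over 72 s, if anything falls off the work surface, if the arm or the gripper's body presses on something with over 40 N, if the wrist force passes 120 N, or if a joint passes its speed limit or range.

ROBOT

A 6-joint arm with a two-finger parallel gripper is mounted at the origin on a cart in front of the work surface, level with it; the furniture and walls round the work are solid. World frame = base frame: x ahead of the robot, y to its left, z up, the work surface at z = 0. Lengths are in m, angles in degrees, forces in N, time in s.
With the tool pointing down it reaches from about 0.4 to 0.825 m from the base axis. Payload 7 kg.
Tool frame: the origin (TCP) lies at the very end of the fingers, on their centre line; the grasp point (between the pads) lies 19 mm behind it; x points along the fingers, z is the direction in which the jaws open and shut, and the axes are right-handed (so a half turn about x gives the same grasp; the last joint's range is limited). The gripper opens to 88 mm and grips with 3 to 60 N. Pads are 19 mm wide; open, the fingers measure 130 mm over their backs; the gripper's body (78 mm by 193 mm) begins 47 mm behind the grasp point.
Start: joints at [-57.061, 20.546, 0.682, 0, -70.136, -16.507], TCP at [0.191, -0.647, 0.227] pointing down, gripper open.
Joint ranges: [-176.03, 176.03], [-82.01, 121.73], [-58.28, 71.71], [-173.87, 95.51], [-174.79, -0.11], [-173.66, 173.66]. Speed limits (degrees/s): [136.94, 136.94, 172.46, 180, 180, 180].

INTERFACE

Orientations are given as [roll, pitch, yaw] about the fixed x, y, z axes, in that order (R = Rz(yaw) Ry(pitch) Rx(roll)).
In Python, from plant import sensors, cams, workorder gives the robot as it stands. The module is installed in compiled form; this text tells all that it offers.
- The arm moves only by the shell command python3 -m handwheel 'ROWS' [OPENING] [FORCE]. ROWS is JSON, one flat list of numbers, 4 for each row, row after row: the shift along the tool's x, y, z in cm, then the turn about the tool's x in degrees. A call has exactly 10 rows; each row is the pose to reach, as a shift and turn from the pose commanded when the call began, along the tool's axes at that moment; what a row does not reach only later rows make up. A row lasts 1/8 s, in which the tool goes at most 62.5 mm and 10.7 degrees, less where a joint would pass 70% of its speed; a pose out of reach is approached as far as the arm can. A call with a gripper value outside its range is refused whole. OPENING is the finger opening in cm, from 0 to 8.76, set as the call begins (- or left out, the last holds). The fingers move at their own pace and stop on an object; FORCE is the grip in N (left out, the last holds). Time passes only in rows, so rows that repeat a pose let the fingers close, or fill a call up. It gives the time, the measured TCP pose, the force and the opening at its end, in the units of the state.
- sensors.get_state(): the state, without advancing time (a new reading comes with each control period).
- cams.capture(name): name is "side" or "top"; returns a dict with "image" (400x640x3 uint8, red, green, blue), "fov_y" (degrees; the focal length in pixels is half the picture's height over the tangent of half this angle, whatever the lens; pixels are square), "cx", "cy" (the principal point, pixels), "xyz" and "rotation" of the camera in the world. Camera axes: x right, y down, z forward; pixel columns grow to the right and rows downward; lengths in m; the calibration is good to about 2 mm. A picture is of the moment at which its call begins. There is no depth.
- workorder.close_job(): hands the job in, once; it reports no verdict.
The state is a dict: "time_s": time; "joints": joint angles; "qd": joint speeds; "joint_torque": joint torques, N m; "tcp_pos": TCP position; "eef_rot": TCP orientation; "contact_force": force on the tool from outside, world axes, zero at the start; "moment": the same for the moment, N m; "gripper_width": finger opening in m.
Only numpy, scipy, OpenCV 4.12 (cv2) and the standard library are available. Lean on these libraries where they do the work, as an engineer would, in place of code of your own. Each camera call takes 0.05 s, during which the arm holds its last target.

## Working session

There is one attempt and no reset: what is moved stays moved. The work goes in short steps, Python scripts to look and compute and a shell command to move; the robot and the scene stay as the last step left them, time stands still between calls to the robot, and variables do not carry over. Pictures are saved under pics/ and viewed, and the job is handed in when it is done.

```bash
mkdir -p pics; python3 - <<'E'
from plant import sensors, cams
import cv2
s=sensors.get_state();print(s)
for n in("side","top"):
    c=cams.capture(n);cv2.imwrite(f"pics/{n}0.png",c["image"][:,:,::-1]);print({k:v for k,v in c.items() if k!="image"})
E
```

```text
{'time_s': 0.0, 'joints': array([-5.70603862e+01,  2.05908438e+01,  6.35436365e-01, -1.86072297e-02,
       -7.01357614e+01, -1.65081072e+01]), 'qd': array([ 0.03029457,  0.06975979,  0.02242926, -0.02488061,  0.02709575,
        0.02378358]), 'joint_torque': array([-6.73203385e-05, -5.82708943e+01,  2.93057066e+01,  6.99751899e+00,
        6.88341490e-03, -2.40185618e-04]), 'tcp_pos': array([ 0.19078697, -0.64698528,  0.22564675]), 'eef_rot': array([  5.64841598,  89.90716769, 112.073586  ]), 'contact_force': array([0.54553876, 0.04564981, 0.78842089]), 'moment': array([-0.05362771,  0.04278856, -0.00910359]), 'gripper_width': 0.08762053142846539}
{'fov_y': 52.96210580620711, 'cx': 321.01713933060336, 'cy': 201.7383942253024, 'xyz': array([ 1.03077706, -0.19817894,  0.53749355]), 'rotation': array([-125.76183555,    0.41637456,   46.53584417])}
{'fov_y': 42.0131453036394, 'cx': 313.97318805993706, 'cy': 190.30017266046673, 'xyz': array([0.47239014, 0.26541079, 0.88807804]), 'rotation': array([-176.30747784,   -0.58007083,  -90.53657206])}
```

View pics/side0.png

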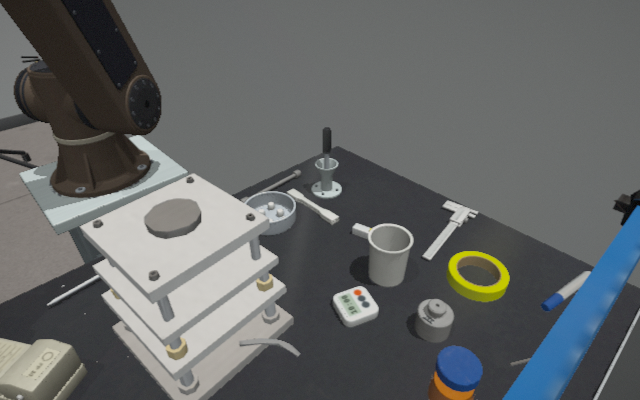

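View pics/top0.png

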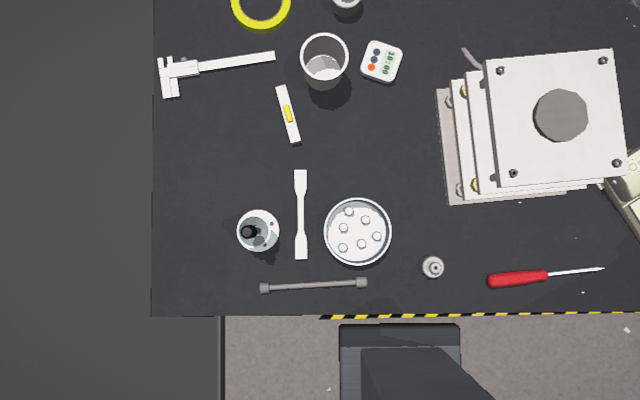

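Side view: the rod grip is at about (327,140) in its holder, and the pan is at (270,212). Top view: holder at (258,231), grip top at (250,232), pan at (357,231) with the beads around it.

```bash
cat > h.py <<'E'
import numpy as np,cv2
from scipy.spatial.transform import Rotation as R
def cam(c):
    f=200/np.tan(np.radians(c["fov_y"]/2)); return f,R.from_euler('xyz',c["rotation"],degrees=True).as_matrix()
def ray(c,u,v,z):
    f,M=cam(c); d=M@np.array([(u-c["cx"])/f,(v-c["cy"])/f,1]); o=np.array(c["xyz"]); return o+d*(z-o[2])/d[2]
def proj(c,p):
    f,M=cam(c); q=M.T@(np.array(p)-c["xyz"]); return np.round([c["cx"]+f*q[0]/q[2],c["cy"]+f*q[1]/q[2]],1)
E
python3 - <<'E'
from h import *
from plant import sensors, cams
t=cams.capture("top");s=cams.capture("side")
for n,c,b in(("top",t,(220,180,410,280)),("side",s,(235,110,355,245))):
    x0,y0,x1,y1=b
    cv2.imwrite(f"pics/{n}1.png",cv2.resize(c["image"][y0:y1,x0:x1,::-1],None,fx=4,fy=4,interpolation=cv2.INTER_CUBIC))
g=cv2.cvtColor(t["image"],cv2.COLOR_RGB2GRAY)
hsv=t["image"].astype(int)
m=(g>75).astype(np.uint8)
cs,_=cv2.findContours(m,cv2.RETR_EXTERNAL,cv2.CHAIN_APPROX_NONE)
for k in cs:
    a=cv2.contourArea(k)
    if a>700:
        (u,v),ax,an=cv2.fitEllipse(k)
        if 220<u<420 and 190<v<280: print("ell",u,v,ax,"z.038",ray(t,u,v,.038),"z0.004",ray(t,u,v,.004))
# side grip mask
gs=cv2.cvtColor(s["image"],cv2.COLOR_RGB2GRAY)
print(gs[122:160:3,318:338:2])
print(g[222:244:2,236:264:2])
E
```

```text
ell 257.46514892578125 229.9937744140625 (42.39824676513672, 43.27802276611328) z.038 [0.46330475 0.34876979 0.038     ] z0.004 [0.46294137 0.35210384 0.004     ]
ell 357.2555236816406 230.82997131347656 (68.24690246582031, 68.55891418457031) z.038 [0.46040691 0.18641089 0.038     ] z0.004 [0.45992763 0.18325118 0.004     ]
ell 300.2867736816406 217.53294372558594 (12.534214973449707, 146.63510131835938) z.038 [0.48289394 0.27901199 0.038     ] z0.004 [0.48331405 0.27955599 0.004     ]
[[109 109 110 109 109 110 110 111 110 110]
 [110 109 109 108 108 110 110 110 110 110]
 [109 109 110  68  56  52  91 110 110 110]
 [109 110  89  53  54  48  39 110 110 108]
 [111 110  88  49  48  45  39 109 109 109]
 [109 111  88  49  48  42  37 109 110 109]
 [109 110  90  48  47  39  35 109 111 109]
 [109 110  91  48  46  38  31 110 111 109]
 [110 109  85  46  43  42  32 108 109  79]
 [107 109  88  42  42  36  38  62  61  60]
 [109 110  91  54  43  45  56  61  58  59]
 [ 81  74  70  80  96  88  66  61  63  60]
 [ 70 105 175 123 106 123 182 136  63  59]]
[[ 67 176 242 146 132 133 134 134 131 134 141 146 147 151]
 [ 62 229 178 120 120 116 130 124 127 128 134 150 148 156]
 [ 59 244 123 122  46  23  24  20  15  46 169 159 152 159]
 [103 235 115  18  80 104  99  43  24  21  47  71 137 165]
 [166 213  95  59  93  91  91  92  23  17  23  75  93 173]
 [121 228  71  72  87  88  87  93  23  20  15  68 109 177]
 [114 236 107  53  84  84  84  72  22  18  73 144 125 180]
 [ 56 247 164  78  39  77  60  19  15  35 114  97 107 142]
 [ 63 223 214 153 108  60  71 106 148 145 105 107 109 108]
 [ 68 108 245 164 154 164 167 167 168 101 107 108 108 109]
 [ 74  64 206 244 182 162 167 165 140 103 108 107 107 112]]
```

View pics/top1.png

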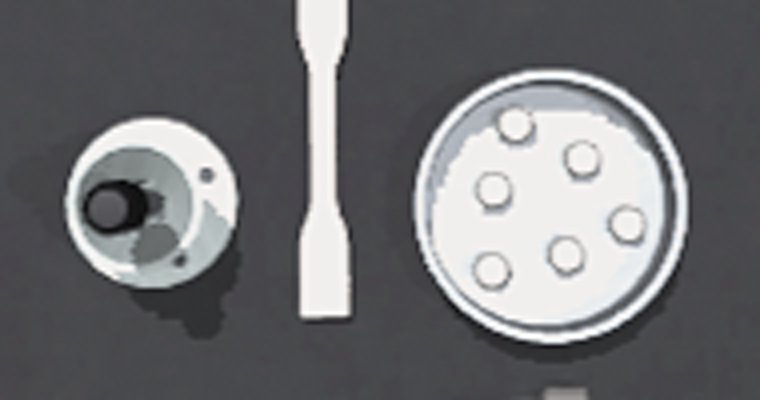

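View pics/side1.png

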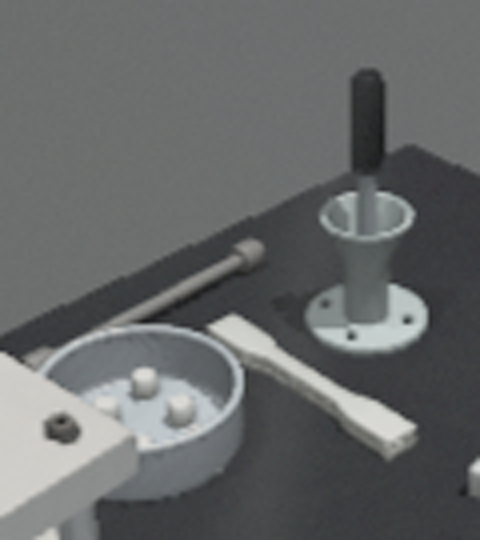

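```bash
python3 - <<'E'
from h import *
from plant import sensors, cams
t=cams.capture("top");s=cams.capture("side")
st=sensors.get_state()
print(np.round(R.from_euler('xyz',st["eef_rot"],degrees=True).as_matrix(),3))
def tri(a,b):
    o=[];d=[]
    for c,(u,v) in((t,a),(s,b)):
        p=ray(c,u,v,0);o.append(np.array(c["xyz"]));e=p-o[-1];d.append(e/np.linalg.norm(e))
    A=sum(np.eye(3)-np.outer(e,e) for e in d);B=sum((np.eye(3)-np.outer(e,e))@q for e,q in zip(d,o))
    x=np.linalg.solve(A,B); return x,proj(t,x),proj(s,x)
print("jack",tri((513,173),(250,217)),tri((617,163),(190,181)), tri((501,70),(153,275)))
print("rodtop",ray(t,247,232,.161),tri((247,232),(326.9,127.5)))
for z in (.161,.133,.112):
    print(z,proj(t,[.463,.352,z]),proj(s,[.463,.352,z]))
print("funnel", [ (proj(t,[.463,.352,.074]),proj(s,[.463,.352,.074]),proj(s,[.463,.352,.0]))])
# side: grip centreline
gs=cv2.cvtColor(s["image"],cv2.COLOR_RGB2GRAY).astype(float)
for v in range(130,150,3):
    w=np.clip(109-gs[v,315:340],0,None); w[w<12]=0; print(v,(w*np.arange(315,340)>0).nonzero()[0][[0,-1]]+315, end=' ')
print("pan side", proj(s,[.4604,.1864,.038]),proj(s,[.4604,.1864-.055,.038]))
for (u,v) in((349,211),(366,220),(343,227.5),(377,236),(361.5,243.5),(343,247.5)):
    p=ray(t,u,v,.019)-[.4604,.1864,.019];print(np.round(p*1000),round(np.hypot(*p[:2])*1000))
E
```

```text
[[-0.    -0.959 -0.283]
 [ 0.001 -0.283  0.959]
 [-1.     0.     0.001]]
jack (array([0.56984469, 0.02035268, 0.16975234]), array([484. , 152.2]), array([218.3, 212.3])) (array([ 0.5658271 , -0.05642012,  0.2733378 ]), array([577.1, 143.1]), array([151.2, 171.3])) (array([ 0.66619024, -0.06173796,  0.17313949]), array([541.1,  83. ]), array([202.3, 271. ]))
rodtop [0.46197638 0.35124525 0.161     ] (array([0.46288564, 0.3518853 , 0.16384469]), array([246.3, 231.4]), array([326.3, 127.6]))
0.161 [246.5 231.3] [326.4 128.8]
0.133 [248.8 231. ] [326.4 140.5]
0.112 [250.4 230.8] [326.4 149.1]
funnel [(array([253.1, 230.5]), array([326.3, 163.9]), array([326.3, 190.8]))]
130 [322 331] 133 [322 331] 136 [322 331] 139 [322 331] 142 [322 331] 145 [322 331] 148 [322 339] pan side [268.8 206.2] [247.1 217.4]
[33. 12.  0.] 35
[ 18. -17.   0.] 24
[ 5. 22.  0.] 23
[ -9. -35.   0.] 36
[-21.  -9.   0.] 23
[-28.  22.   0.] 36
```

```bash
python3 - <<'E'
from h import *
from plant import sensors, cams
t=cams.capture("top");s=cams.capture("side")
def tri(a,b):
    o=[];d=[]
    for c,(u,v) in((t,a),(s,b)):
        p=ray(c,u,v,0);o.append(np.array(c["xyz"]));e=p-o[-1];d.append(e/np.linalg.norm(e))
    A=sum(np.eye(3)-np.outer(e,e) for e in d);B=sum((np.eye(3)-np.outer(e,e))@q for e,q in zip(d,o))
    x=np.linalg.solve(A,B); return x
print("jack",tri((513,173),(190,181)),tri((617,163),(97,224)), tri((501,70),(250,217)),tri((603,61),(153,275)))
st=sensors.get_state();print(st["time_s"])
# moves to waypoints, tool frame
M=R.from_euler('xyz',st["eef_rot"],degrees=True).as_matrix()
for w in ([.45,-.45,.45],[.55,0,.45],[.4625,.3515,.30]):
    print(w,np.round(M.T@(np.array(w)-st["tcp_pos"])*100,1))
E
```

```text
jack [0.53611699 0.00115706 0.21922844] [ 0.54766514 -0.13405144  0.22077801] [0.67115922 0.01299464 0.22146534] [ 0.68217061 -0.12177402  0.22129508]
0.4
[0.45, -0.45, 0.45] [-22.4 -30.4  11.6]
[0.55, 0, 0.45] [-22.3 -52.8  51.9]
[0.4625, 0.3515, 0.3] [ -7.3 -54.3  88.1]
```

```bash
python3 -m handwheel '[-5,0,0,0,-10,0,0,-4,-15,-3,1,-8,-19,-8,3,-12,-22,-13,5,-16,-22.4,-17.5,7,-20,-22.4,-22,9,-24,-22.4,-26,10.5,-28,-22.4,-30,11.6,-32,-22.4,-30,11.6,-34]'
cat >> h.py <<'E'
def rel(st,p,turnto=None):
    M=R.from_euler('xyz',st["eef_rot"],degrees=True).as_matrix()
    jz=np.degrees(np.arctan2(M[1,2],M[0,2]))
    print(p,np.round(M.T@(np.array(p)-st["tcp_pos"])*100,2),"jaw",round(jz,2),"Mx",np.round(M[:,0],4))
E
python3 - <<'E'
from h import *
from plant import sensors
st=sensors.get_state();print(st["joints"])
for w in ([.55,-.2,.45],[.55,0,.45],[.55,.15,.45],[.4625,.3515,.30]): rel(st,w)
E
```

```text
time_s: 1.65
tcp_pos: [0.448, -0.4496, 0.4499]
eef_rot: [-19.2, 89.9, 121.6]
contact_force: [-0.3, 0.1, -0.0]
gripper_width: 0.0876
[-2.75310592e+01  1.38473760e+01  1.94270846e+01 -3.00285154e-02
 -9.56296186e+01 -1.17623758e+01]
[0.55, -0.2, 0.45] [  0.   -25.78   7.91] jaw 140.71 Mx [-5.e-04  9.e-04 -1.e+00]
[0.55, 0, 0.45] [ 2.000e-02 -4.126e+01  2.057e+01] jaw 140.71 Mx [-5.e-04  9.e-04 -1.e+00]
[0.55, 0.15, 0.45] [ 3.000e-02 -5.286e+01  3.007e+01] jaw 140.71 Mx [-5.e-04  9.e-04 -1.e+00]
[0.4625, 0.3515, 0.3] [ 15.05 -62.91  49.59] jaw 140.71 Mx [-5.e-04  9.e-04 -1.e+00]
```

```bash
python3 -m handwheel '[0,-5,1.5,-4,0,-10,3,-8,0,-15.5,4.7,-12,0,-21,6.5,-16,0,-25.8,8,-20,0,-30.5,12,-24,0,-35.5,16,-28,0,-40,20,-32,0,-44,23,-36,0,-48,26,-39.3]'
python3 - <<'E'
from h import *
from plant import sensors
st=sensors.get_state();print(st["joints"])
for w in ([.4625,.3515,.30],[.4625,.3515,.20],[.4625,.3515,.114]): rel(st,w)
E
```

```text
time_s: 2.9
tcp_pos: [0.5508, 0.0854, 0.4511]
eef_rot: [-162.6, 89.9, 17.2]
contact_force: [1.8, -0.8, 0.3]
gripper_width: 0.0883
[ 2.89503875e+01  5.76768273e+00  9.69512538e+00  1.15700236e-02
 -9.38719528e+01 -2.91061604e+01]
[0.4625, 0.3515, 0.3] [ 15.11 -26.58   8.92] jaw 179.84 Mx [ 9.e-04  3.e-04 -1.e+00]
[0.4625, 0.3515, 0.2] [ 25.11 -26.58   8.93] jaw 179.84 Mx [ 9.e-04  3.e-04 -1.e+00]
[0.4625, 0.3515, 0.114] [ 33.71 -26.57   8.94] jaw 179.84 Mx [ 9.e-04  3.e-04 -1.e+00]
```

```bash
python3 -m handwheel '[1,-4,1,0,3,-9,2.5,0,5,-14,4.5,0,7,-19,6.5,0,9,-23.5,8,0,11.5,-26.5,8.9,0,14,-26.6,8.9,0,17,-26.6,8.9,0,18,-26.6,8.9,0,18,-26.6,8.9,0]'
python3 - <<'E'
from h import *
from plant import sensors,cams
st=sensors.get_state();print(st["joints"],st["tcp_pos"])
rel(st,[.4625,.3515,.114])
for n in("side","top"):
    c=cams.capture(n);cv2.imwrite(f"pics/{n}2.png",c["image"][:,:,::-1])
E
```

```text
time_s: 4.15
tcp_pos: [0.4637, 0.3503, 0.2707]
eef_rot: [87.8, 90.0, -92.5]
contact_force: [0.1, -0.1, 0.2]
gripper_width: 0.0879
[ 5.63510365e+01  1.02840459e+01 -7.55564367e+00  1.95109586e-02
 -7.21909969e+01 -5.66474389e+01] [0.46370722 0.35027703 0.27073034]
[0.4625, 0.3515, 0.114] [15.67 -0.13  0.12] jaw 179.71 Mx [-0.e+00 -6.e-04 -1.e+00]
```

View pics/side2.png

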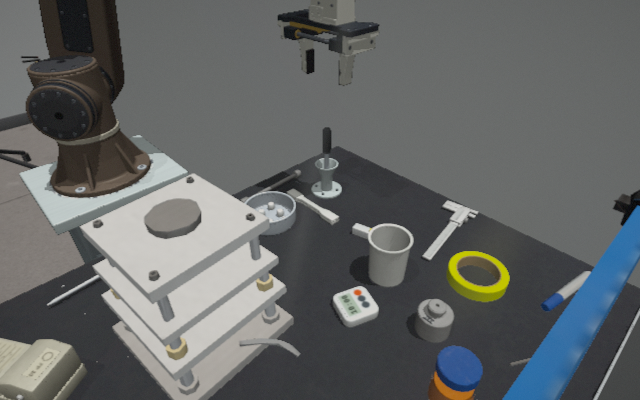

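View pics/top2.png

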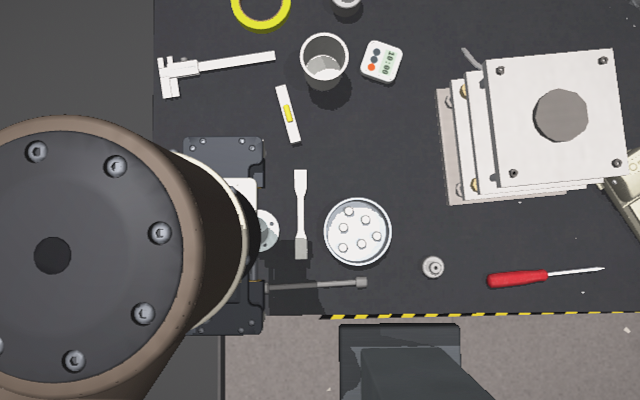

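The side view shows both fingertips, (308,72) and (346,82), straddling the grip axis at column 327. Next I descend.

```bash
python3 -m handwheel '[2,-0.05,0.05,0,4,-0.1,0.1,0,6,-0.1,0.1,0,8,-0.1,0.1,0,10,-0.1,0.1,0,12,-0.1,0.1,0,14,-0.1,0.1,0,15.2,-0.1,0.1,0,15.7,-0.1,0.1,0,15.7,-0.1,0.1,0]'
python3 -m handwheel '[0,0,0,0,0,0,0,0,0,0,0,0,0,0,0,0,0,0,0,0,0,0,0,0,0,0,0,0,0,0,0,0,0,0,0,0,0,0,0,0]' 1.6 40
python3 - <<'E'
from h import *
from plant import sensors,cams
st=sensors.get_state();print(st["tcp_pos"],st["contact_force"],st["gripper_width"])
c=cams.capture("side");cv2.imwrite("pics/side3.png",cv2.resize(c["image"][20:220,200:420,::-1],None,fx=3,fy=3))
E
```

```text
time_s: 5.5
tcp_pos: [0.4627, 0.352, 0.114]
eef_rot: [-143.0, 90.0, 36.7]
contact_force: [-0.5, 0.5, 0.0]
gripper_width: 0.0876
time_s: 6.75
tcp_pos: [0.4624, 0.3518, 0.1135]
eef_rot: [23.8, 90.0, -156.5]
contact_force: [-0.2, -0.4, -0.3]
gripper_width: 0.0192
[0.46240354 0.35177333 0.11352048] [-0.15366471 -0.43114108 -0.27104703] 0.019247116058066713
```

View pics/side3.png

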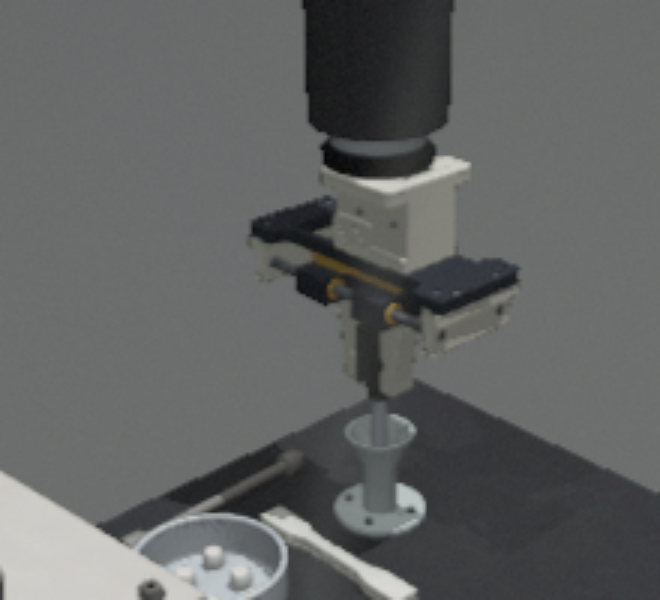

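```bash
python3 -m handwheel '[-0.5,0,0,0,-1.5,0,0,0,-3,0,0,0,-4.5,0,0,0,-6,0,0,0,-7.5,0,0,0,-9,0,0,0,-10.5,0,0,0,-11.5,0,0,0,-11.5,0,0,0]'
python3 - <<'E'
from h import *
from plant import sensors,cams
st=sensors.get_state();print(st["tcp_pos"],st["contact_force"],st["gripper_width"])
rel(st,[.4604,.1864,.228])
c=cams.capture("side");cv2.imwrite("pics/side4.png",cv2.resize(c["image"][20:220,200:420,::-1],None,fx=3,fy=3))
print(proj(c,st["tcp_pos"]-[0,0,.108]),proj(c,st["tcp_pos"]))
E
```

```text
time_s: 8.05
tcp_pos: [0.4627, 0.3521, 0.2294]
eef_rot: [-125.5, 89.9, 54.2]
contact_force: [0.8, -0.5, -1.6]
gripper_width: 0.0193
[0.46268122 0.35206798 0.22939046] [ 0.83448858 -0.51995162 -1.60840985] 0.019294274910160586
[0.4604, 0.1864, 0.228] [ 0.12 16.57  0.15] jaw 179.73 Mx [ 8.0e-04  1.1e-03 -1.0e+00]
[326.3 145.2] [326.3  98.1]
```

View pics/side4.png

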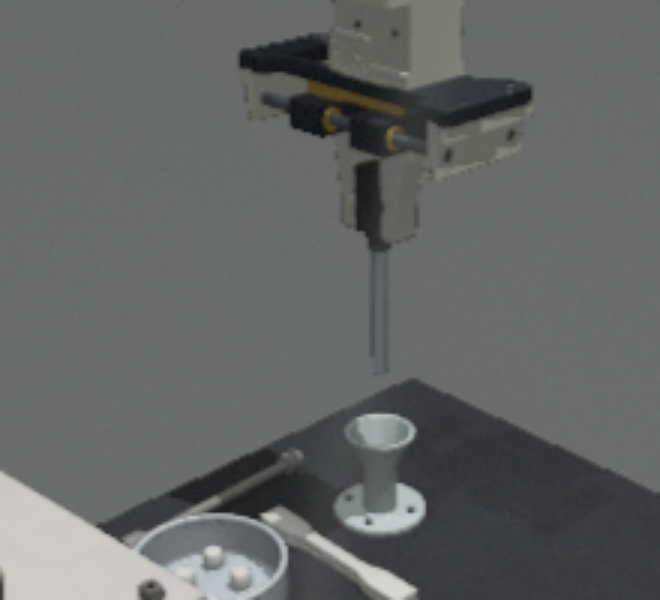

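The lifted rod hangs vertical, with its foot at about (326.7,144), against a predicted (326.3,145). Now I carry it over the pan.

```bash
python3 -m handwheel '[0,1,0,0,0,3,0,0,0,5.5,0,0,0,8,0.05,0,0,10.5,0.1,0,0,13,0.1,0,0,15,0.15,0,0,16.2,0.15,0,0,16.6,0.15,0,0,16.6,0.15,0]'
python3 - <<'E'
from h import *
from plant import sensors,cams
st=sensors.get_state();print(st["tcp_pos"],st["contact_force"],st["gripper_width"])
rel(st,[.4604,.1864,.1175])
for n,(x0,y0,x1,y1) in (("side",(180,60,380,260)),("top",(220,140,480,300))):
    c=cams.capture(n);cv2.imwrite(f"pics/{n}5.png",cv2.resize(c["image"][y0:y1,x0:x1,::-1],None,fx=3,fy=3))
    print(proj(c,st["tcp_pos"]-[0,0,.1075]))
E
```

```text
time_s: 9.35
tcp_pos: [0.4603, 0.1859, 0.2285]
eef_rot: [-122.2, 90.0, 57.6]
contact_force: [0.3, 0.9, -0.6]
gripper_width: 0.0193
[0.46031762 0.18589855 0.22854189] [ 0.32459736  0.89356144 -0.62179857] 0.01928679996154379
[0.4604, 0.1864, 0.1175] [ 1.11e+01 -5.00e-02 -1.00e-02] jaw 179.72 Mx [ 0.e+00  1.e-04 -1.e+00]
[265.1 172.5]
[362.9 231.6]
```

View pics/side5.png

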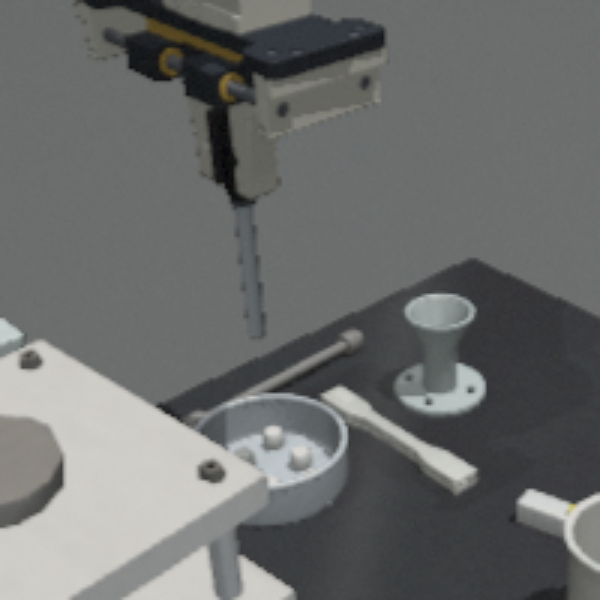

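View pics/top5.png

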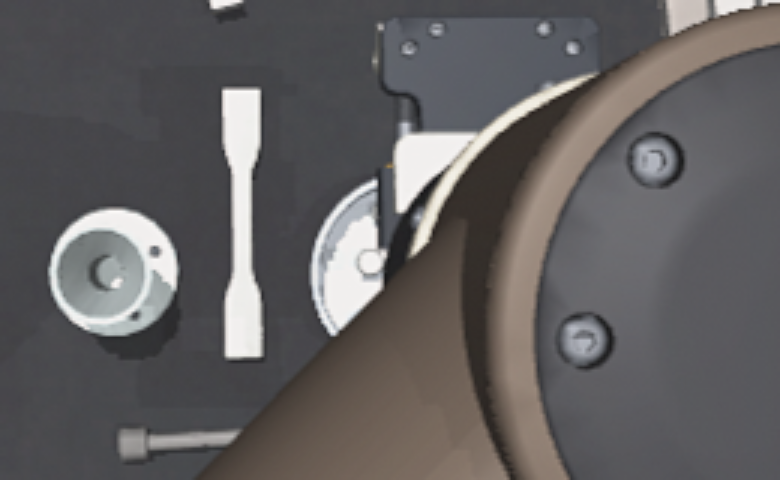

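```bash
python3 -m handwheel '[1,-0.04,0,0,2.5,-0.04,0,0,4,-0.04,0,0,5.5,-0.04,0,0,7,-0.04,0,0,8.3,-0.04,0,0,9.4,-0.04,0,0,10.3,-0.04,0,0,11,-0.04,0,0,11.1,-0.04,0,0]'
python3 - <<'E'
from h import *
from plant import sensors,cams
st=sensors.get_state();print(st["tcp_pos"],st["contact_force"],st["gripper_width"],proj(c:=cams.capture("side"),st["tcp_pos"]))
c=cams.capture("side");cv2.imwrite("pics/side6.png",cv2.resize(c["image"][120:260,200:340,::-1],None,fx=4,fy=4))
for k in range(0,11):
    a=np.pi*k/10; print(k,round(2.6*np.cos(a),2),round(2.6*np.sin(a),2))
E
```

```text
time_s: 10.7
tcp_pos: [0.46, 0.1861, 0.1172]
eef_rot: [43.7, 90.0, -136.6]
contact_force: [-0.3, 0.3, 0.1]
gripper_width: 0.0193
[0.46004488 0.1860642  0.11719566] [-0.30996902  0.33316355  0.09375732] 0.019262792019436068 [265.3 174.1]
0 2.6 0.0
1 2.47 0.8
2 2.1 1.53
3 1.53 2.1
4 0.8 2.47
5 0.0 2.6
6 -0.8 2.47
7 -1.53 2.1
8 -2.1 1.53
9 -2.47 0.8
10 -2.6 0.0
```

View pics/side6.png

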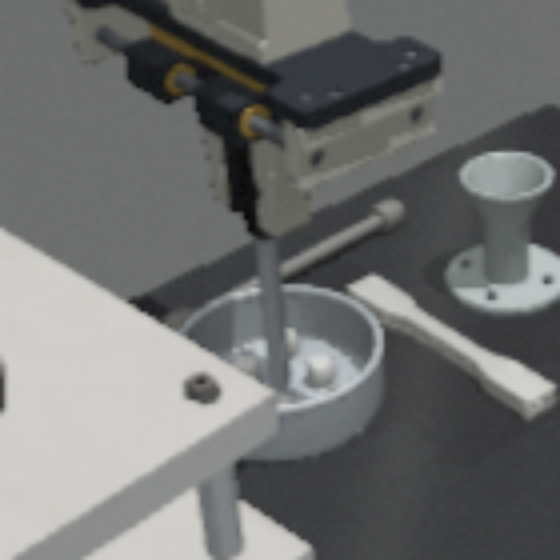

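```bash
python3 -m handwheel '[0,0,-0.6,0,0,0,-1.2,0,0,0,-1.7,0,0,0,-2.2,0,0,0,-2.6,0,0,-0.8,-2.47,0,0,-1.53,-2.1,0,0,-2.1,-1.53,0,0,-2.47,-0.8,0,0,-2.6,0,0]'
python3 - <<'E'
from h import *
from plant import sensors,cams
st=sensors.get_state()
c=cams.capture("side");cv2.imwrite("pics/side7.png",cv2.resize(c["image"][120:260,200:340,::-1],None,fx=4,fy=4))
E
```

```text
time_s: 12.05
tcp_pos: [0.4596, 0.2125, 0.1176]
eef_rot: [-39.3, 90.0, 140.4]
contact_force: [0.4, 0.1, -2.1]
gripper_width: 0.0192
```

View pics/side7.png

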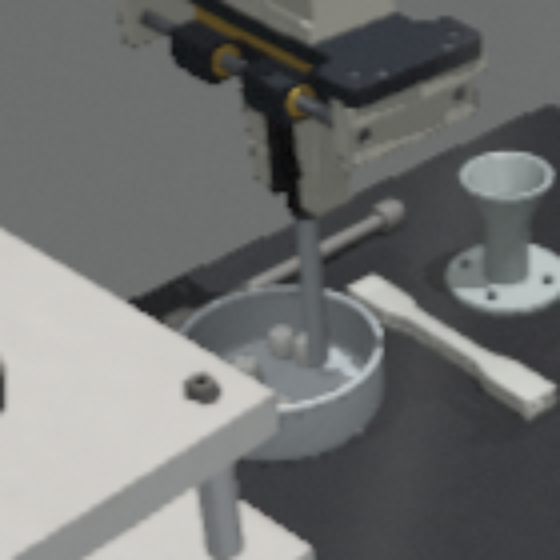

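The rod foot is in the pan at about (279,211), the beads are being pushed ahead of it, and the pan has not moved. I carry on with half circles.

```bash
python3 -m handwheel '[0,0.13,0.8,0,0,0.5,1.53,0,0,1.07,2.1,0,0,1.8,2.47,0,0,2.6,2.6,0,0,3.4,2.47,0,0,4.13,2.1,0,0,4.7,1.53,0,0,5.07,0.8,0,0,5.2,0,0]'
python3 -m handwheel '[0,-0.13,-0.8,0,0,-0.5,-1.53,0,0,-1.07,-2.1,0,0,-1.8,-2.47,0,0,-2.6,-2.6,0,0,-3.4,-2.47,0,0,-4.13,-2.1,0,0,-4.7,-1.53,0,0,-5.07,-0.8,0,0,-5.2,0,0]'
python3 - <<'E'
from h import *
from plant import sensors,cams
st=sensors.get_state();print(st["tcp_pos"])
c=cams.capture("side");cv2.imwrite("pics/side8.png",cv2.resize(c["image"][120:260,200:340,::-1],None,fx=4,fy=4))
E
```

```text
time_s: 13.35
tcp_pos: [0.4607, 0.16, 0.1175]
eef_rot: [58.3, 90.0, -122.0]
contact_force: [0.2, -0.0, -0.7]
gripper_width: 0.0192
time_s: 14.6
tcp_pos: [0.4596, 0.2124, 0.1176]
eef_rot: [-81.3, 90.0, 98.4]
contact_force: [0.8, 0.2, -0.3]
gripper_width: 0.0193
[0.45960298 0.21235901 0.11760147]
```

View pics/side8.png

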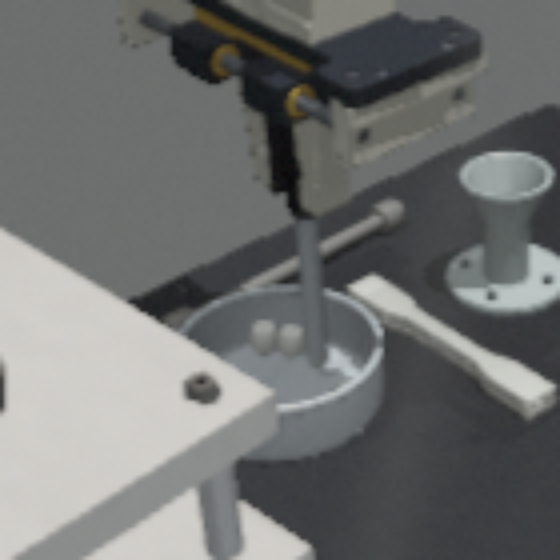

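Working well: the pan is still in place and the rod foot is at (279,211). Three more circles.

```bash
python3 -m handwheel '[0,0.13,0.8,0,0,0.5,1.53,0,0,1.07,2.1,0,0,1.8,2.47,0,0,2.6,2.6,0,0,3.4,2.47,0,0,4.13,2.1,0,0,4.7,1.53,0,0,5.07,0.8,0,0,5.2,0,0]'
python3 -m handwheel '[0,-0.13,-0.8,0,0,-0.5,-1.53,0,0,-1.07,-2.1,0,0,-1.8,-2.47,0,0,-2.6,-2.6,0,0,-3.4,-2.47,0,0,-4.13,-2.1,0,0,-4.7,-1.53,0,0,-5.07,-0.8,0,0,-5.2,0,0]'
python3 -m handwheel '[0,0.13,0.8,0,0,0.5,1.53,0,0,1.07,2.1,0,0,1.8,2.47,0,0,2.6,2.6,0,0,3.4,2.47,0,0,4.13,2.1,0,0,4.7,1.53,0,0,5.07,0.8,0,0,5.2,0,0]'
python3 -m handwheel '[0,-0.13,-0.8,0,0,-0.5,-1.53,0,0,-1.07,-2.1,0,0,-1.8,-2.47,0,0,-2.6,-2.6,0,0,-3.4,-2.47,0,0,-4.13,-2.1,0,0,-4.7,-1.53,0,0,-5.07,-0.8,0,0,-5.2,0,0]'
python3 - <<'E'
from h import *
from plant import sensors,cams
st=sensors.get_state();print(st["tcp_pos"])
c=cams.capture("side");cv2.imwrite("pics/side9.png",cv2.resize(c["image"][120:260,200:340,::-1],None,fx=4,fy=4))
E
```

```text
time_s: 15.9
tcp_pos: [0.4607, 0.16, 0.1175]
eef_rot: [147.1, 90.0, -33.2]
contact_force: [0.4, -0.8, -1.2]
gripper_width: 0.0192
time_s: 17.15
tcp_pos: [0.4596, 0.2123, 0.1176]
eef_rot: [-64.0, 90.0, 115.8]
contact_force: [-0.6, -0.3, -1.0]
gripper_width: 0.0188
time_s: 18.4
tcp_pos: [0.4607, 0.16, 0.1175]
eef_rot: [147.7, 90.0, -32.6]
contact_force: [-0.3, -0.5, -1.6]
gripper_width: 0.0191
time_s: 19.65
tcp_pos: [0.4596, 0.2123, 0.1176]
eef_rot: [48.6, 90.0, -131.6]
contact_force: [-0.8, -1.0, -0.7]
gripper_width: 0.0192
[0.45960428 0.21233178 0.11757948]
```

View pics/side9.png

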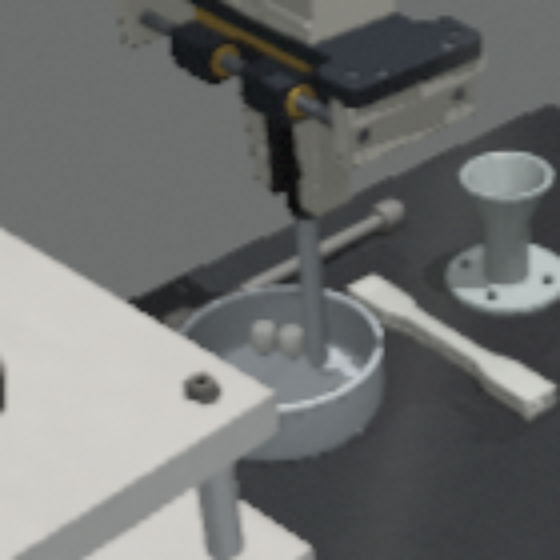

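Three and a quarter circles are done. Now lift and look from above.

```bash
python3 -m handwheel '[-0.5,0,0,0,-1.5,0,0,0,-3,0,0,0,-4.5,0,0,0,-6,0,0,0,-7.5,0,0,0,-9,0,0,0,-10.5,0,0,0,-11.2,0,0,0,-11.2,0,0,0]'
python3 -m handwheel '[0,-1,0,0,0,-3,0,0,0,-5,0,0,0,-7,-0.1,0,0,-9,-0.2,0,0,-11,-0.2,0,0,-13,-0.25,0,0,-13.7,-0.25,0,0,-13.95,-0.25,0,0,-13.95,-0.25,0]'
python3 - <<'E'
from h import *
from plant import sensors,cams
st=sensors.get_state();print(st["tcp_pos"],st["gripper_width"])
rel(st,[.4625,.352,.228])
for n,(x0,y0,x1,y1) in (("side",(220,60,380,220)),("top",(200,170,400,300))):
    c=cams.capture(n);cv2.imwrite(f"pics/{n}10.png",cv2.resize(c["image"][y0:y1,x0:x1,::-1],None,fx=3.6,fy=3.6))
    print(proj(c,st["tcp_pos"]-[0,0,.1075]),proj(c,st["tcp_pos"]-[0,0,.01]))
    if n=="top":
        for (u,v) in((349,211),(366,220),(343,227.5),(377,236),(361.5,243.5),(343,247.5)): print(((u-200)*3.6,(v-170)*3.6))
E
```

```text
time_s: 20.95
tcp_pos: [0.4604, 0.2123, 0.2299]
eef_rot: [-129.3, 90.0, 50.4]
contact_force: [-0.3, -0.6, -0.7]
gripper_width: 0.0193
time_s: 22.2
tcp_pos: [0.4634, 0.3513, 0.2296]
eef_rot: [48.2, 90.0, -132.1]
contact_force: [0.4, 0.3, -0.1]
gripper_width: 0.0192
[0.46338559 0.35134276 0.22957112] 0.0191513183714187
[0.4625, 0.352, 0.228] [ 0.16 -0.07  0.09] jaw 179.72 Mx [-1.e-04 -1.e-04 -1.e+00]
[326.3 145.1] [326.3 102.8]
[250.1 230.6] [241.5 231.6]
(536.4, 147.6)
(597.6, 180.0)
(514.8000000000001, 207.0)
(637.2, 237.6)
(581.4, 264.6)
(514.8000000000001, 279.0)
```

View pics/side10.png

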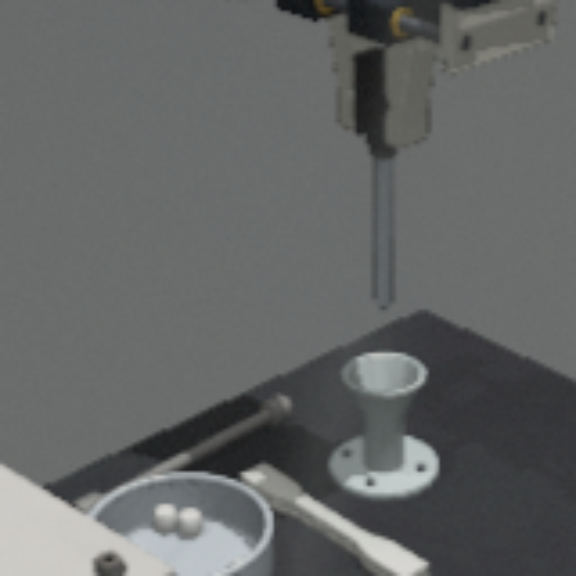

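View pics/top10.png

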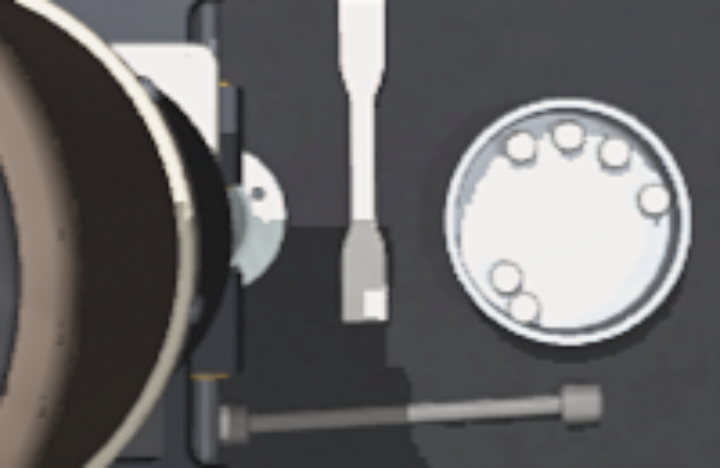

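From above: six beads in the pan at crop (521,148), (569,135), (615,154), (655,200), (506,277) and (524,307). At most two of these lie near any starting spot, so at least four moved. The pan hasn't moved. Side view: foot at (326.7,144.7), above the funnel. Now I insert the rod.

```bash
python3 -m handwheel '[0.5,-0.05,0.08,0,1.5,-0.05,0.08,0,2.5,-0.05,0.08,0,3.5,-0.05,0.08,0,4.5,-0.05,0.08,0,5.5,-0.05,0.08,0,6.3,-0.05,0.08,0,7,-0.05,0.08,0,7.5,-0.05,0.08,0,7.5,-0.05,0.08,0]'
python3 -m handwheel '[0.4,0,0,0,0.8,0,0,0,1.3,0,0,0,1.8,0,0,0,2.3,0,0,0,2.8,0,0,0,3.2,0,0,0,3.6,0,0,0,3.9,0,0,0,4,0,0,0]'
python3 - <<'E'
from h import *
from plant import sensors,cams
st=sensors.get_state();print(st["tcp_pos"],st["contact_force"],st["moment"],st["gripper_width"])
rel(st,[.4625,.352,.1138])
c=cams.capture("side");cv2.imwrite("pics/side11.png",cv2.resize(c["image"][60:220,220:380,::-1],None,fx=3.6,fy=3.6))
E
```

```text
time_s: 23.55
tcp_pos: [0.4625, 0.3521, 0.1542]
eef_rot: [56.6, 90.0, -123.6]
contact_force: [-0.2, -0.6, -0.7]
gripper_width: 0.019
time_s: 24.8
tcp_pos: [0.4626, 0.3521, 0.1143]
eef_rot: [54.3, 90.0, -126.0]
contact_force: [-0.0, 0.4, -0.7]
gripper_width: 0.0191
[0.46258207 0.35209889 0.11433639] [-0.02645346  0.38399952 -0.7340347 ] [-0.01402801  0.10919445 -0.03935219] 0.01907862771746467
[0.4625, 0.352, 0.1138] [0.05 0.01 0.01] jaw 179.73 Mx [-2.e-04 -2.e-04 -1.e+00]
```

View pics/side11.png

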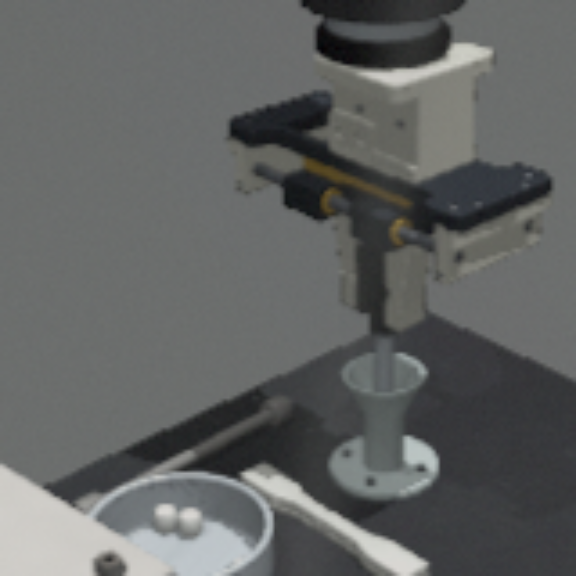

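The rod is in the tube with no reaction force. Release it, then retreat straight up.

```bash
python3 -m handwheel '[0.05,0,0,0,0.05,0,0,0,0.05,0,0,0,0.05,0,0,0,0.05,0,0,0,0.05,0,0,0,0.05,0,0,0,0.05,0,0,0,0.05,0,0,0,0.05,0,0,0]' 8.7
python3 -m handwheel '[-1,0,0,0,-2.5,0,0,0,-4,0,0,0,-6,0,0,0,-8,0,0,0,-10,0,0,0,-12,0,0,0,-14,0,0,0,-16,0,0,0,-16,0,0,0]'
python3 - <<'E'
from h import *
from plant import sensors,cams
st=sensors.get_state();print(st["tcp_pos"],st["contact_force"],st["gripper_width"])
c=cams.capture("side");cv2.imwrite("pics/side12.png",cv2.resize(c["image"][60:220,220:380,::-1],None,fx=3.6,fy=3.6))
for z in(.161,.113):print(proj(c,[.4625,.3515,z]))
E
```

```text
time_s: 26.1
tcp_pos: [0.4626, 0.3522, 0.1141]
eef_rot: [169.1, 90.0, -11.1]
contact_force: [-0.0, -0.2, 0.5]
gripper_width: 0.0872
time_s: 27.35
tcp_pos: [0.4632, 0.3528, 0.2769]
eef_rot: [-129.1, 89.7, 50.6]
contact_force: [0.6, 0.9, -0.7]
gripper_width: 0.0873
[0.46323114 0.35278395 0.27687921] [ 0.58486172  0.89668175 -0.66212838] 0.08728595091686409
[326.  128.8]
[326.  148.7]
```

View pics/side12.png

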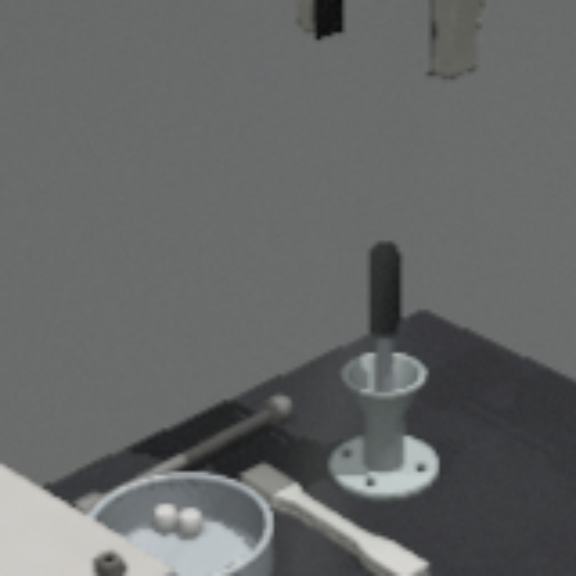

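The rod stands upright, its grip top at (327,127) as at the start, so it is fully down. Hold still briefly, then hand in.

```bash
python3 -m handwheel '[0,0,0,0,0,0,0,0,0,0,0,0,0,0,0,0,0,0,0,0,0,0,0,0,0,0,0,0,0,0,0,0,0,0,0,0,0,0,0,0]'
python3 -c "
from plant import workorder; print(workorder.close_job())"
```

```text
time_s: 28.65
tcp_pos: [0.4626, 0.3522, 0.2741]
eef_rot: [-23.6, 90.0, 156.1]
contact_force: [0.0, 0.2, -0.3]
gripper_width: 0.0869
the job is handed in; nothing more can be done
None
```

I stirred the beads and put the rod back in its holder, and the job is handed in at 28.7 s. Handing in reports no verdict.

- **Stirring:** I lowered the rod to about 6 mm above the pan floor and made 3¼ anticlockwise circles at a 26 mm radius, gripping at 40 N. I then lifted it out, stood it back in the holder, released it and moved the arm clear.
- **Rod:** it stands upright with the top of its grip at the same image row as at the start (about 127), so it is fully down. The gripper is open and about 11 cm above the rod, and the arm is still with no contact force.
- **Beads and pan:** from above, after stirring, all six beads were in the pan. Comparing positions, at most two could lie within 10 mm of where they started, so at least four moved further. The pan looked unmoved, to within about 1 mm.
- **Not seen directly:** the arm hid the pan from the top camera while stirring, so the circles rest on the measured tool positions and the side views. No check failed or disagreed.

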